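Set the sliding board of an adjustable pin loom

ROBOT

A 6-joint arm with a two-finger parallel gripper is mounted at the origin on the work surface. World frame = base frame: x ahead of the robot, y to its left, z up, the work surface at z = 0. Lengths are in m, angles in rad, forces in N, time in s.
With the tool pointing down it reaches from about 0.325 to 0.9 m from the base axis. Payload 3.5 kg.
Tool frame: the origin (TCP) lies at the very end of the fingers, on their centre line; the grasp point (between the pads) lies 19 mm behind it; z points along the fingers, y is the line along which they close (so a half turn about z gives the same grasp; the last joint's range is limited). The gripper opens to 85 mm and grips with 20 to 120 N. Pads are 22 mm wide; open, the fingers measure 114 mm over their backs; the gripper's body (76 mm by 85 mm) begins 54 mm behind the grasp point. The pads swing forward as they close: fully open they stand 13 mm farther back than shut.
Start: joints at [-1.288, 0.276, -0.026, 1.268, 0, 1.467], TCP at [0.235, -0.579, 0.231] pointing down, gripper open.
Joint ranges: [-3.12, 3.12], [-0.85, 1.88], [-1.08, 1.24], [-1.95, 2.15], [-1.57, 1.53], [-3.14, 3.14]. Speed limits (rad/s): [2.57, 2.57, 3.14, 3.14, 3.14, 3.14].

INTERFACE

Orientations are given as a unit quaternion [x, y, z, w].
In Python, from bench import arm gives the robot as it stands. Calls block until the motion is done:
- arm.goto(position, orientation): joint-space move of the TCP to a pose.
- arm.move_straight(position, frame=None, velocity=0.15, force_limit=None): straight line of the TCP; frame=None keeps the orientation; velocity is the mean speed in m/s. With force_limit (N) it stops when the force on the tool has changed by that much, and returns True; else False.
- arm.move_j(angles): joint-space move.
- arm.move_gripper(opening): opening from 0.0 (shut) to 1.0 (fully open); the grip force is fixed at half the most; returns when the fingers have stopped.
- arm.sleep(seconds).
- arm.inverse_kinematics(position, orientation): joint angles nearest the present ones, or None.
- arm.camera(name): name is "side" or "top"; returns a dict with "image" (384x512x3 uint8, red, green, blue), "fx", "fy", "cx", "cy" (pixels), "k1" (the pictures are not rectified: a ray, as slopes to the right and down, at radius r is drawn at 1 + k1 r^2 times it, then the intrinsics apply), "world_from_camera" (4x4, takes a point from camera to world coordinates). Camera axes: x right, y down, z forward; pixel columns grow to the right and rows downward; lengths in m; the calibration is good to about 2 mm. A picture is of the moment at which its call begins. There is no depth.
A pose or a line that the arm cannot do raises arm.MotionError and nothing moves.
- arm.sign_off(): hands the job in; it is judged then, once.
Readings, each from a call of its own:
- arm.get_t(): time.
- arm.get_qpos(): joint angles.
- arm.get_qd(): joint speeds.
- arm.get_tau(): joint torques, N m.
- arm.get_ee_pos(): TCP position.
- arm.get_orientation(): TCP orientation.
- arm.get_ft_force(): force on the tool from outside, world axes, zero at the start.
- arm.get_moment(): the same for the moment, N m.
- arm.get_opening(): opening from 0.0 (shut) to 1.0 (fully open).
- arm.get_finger_force(): force on a finger pad.
Only numpy, scipy, OpenCV 4.12 (cv2) and the standard library are available. Lean on these libraries where they do the work, as an engineer would, in place of code of your own. Each camera call takes 0.05 s, during which the arm holds its last target. There are 200 camera calls.

TASK

With a fingertip, gently slide the pin board along the loom's rails towards the loom's fixed pin bar until you feel it drop flat into its locating notch, then swing the small wooden turn-button across over the board's edge as far as it goes to lock it in. Only push: do not lift the board, and leave all the other things where they stand.

Things in the scene. Friction and masses are not known exactly. Their poses are not given: they have to be found in the camera images.
- loom: Fixed pale-wood pin loom, 340 mm long (x) by 200 wide (y); origin under its centre, on the table. x runs along the rails from the open end to the fixed pin bar (+x end, 56 mm high with pins). Dark rails at y = +-72 mm, 20 wide, tops 30 mm high; outside them cheeks at y = +-89.5 mm, 16 wide, 42 mm high, inner faces 163 mm apart. Between the rails only the base plate, top 12 mm high, open at -x.
- notch (a point): Centre of the locating notch, midway between the rails, at its floor (22 mm above the table), 60 mm in +x from the loom's origin; axes as the loom's. In each rail it is 85 mm long (x) and 8 mm deep, with square ends that stop the board once it has dropped in.
- board: Loose oak board on the rails, 80 mm (x, along the rails to the fixed bar) by 160 (y), 18 thick, 0.25 kg, 44 mm hole in the middle, a row of 16 mm pins along both 160 mm edges. Origin: centre of underside; starts 75 to 165 mm short of the notch in -x. Slides with a few N; must not be pushed over 40 N. Its front edge tips into the notch first, then the rear drops; seated, the top is 40 mm high.
- keeper (a joint): Angle (rad) of the turn-button, a dark wooden bar 46 by 16 mm on a vertical screw on top of the +y cheek, 44 to 54 mm above the table. 0 = at its stop, pointing to the loom's -y, across the board: locked. Grows counter-clockwise from above; 1.57 = pointing to +x. Starts at 1.65 to 2.3. Needs about 1 N at the peg, stays where left. Clears a seated board by 4 mm; blocked by one still on the rails.
- keeper_pivot (a point): On the turn-button's pivot axis, at the height of the bar's top (54 mm above the table): 60 mm in x and 89.5 mm in y from the loom's origin; fixed to the loom, axes as the loom's.
- keeper_knob (a point): Top centre (78 mm above the table) of the upright dowel peg on the turn-button, 12 mm in diameter, 24 mm tall above the bar, 30 mm from the pivot axis. Push it sideways to turn the bar.
- tin: Bystander: small metal tin, 34 mm across, 30 mm high, standing on the loom's base plate between notch and fixed bar; origin at the centre of its underside.
- beater: Bystander: flat wooden weaving comb, about 150 mm long, 60 mm wide, 8 mm thick, lying beside the loom; origin on its underside.
- triangle_loom: Bystander: small triangular pin loom, sides about 140 mm, 34 mm high with its pins; origin at the centre of its underside.
- square_loom: Bystander: small square pin loom, 100 mm, 34 mm high with its pins; origin at the centre of its underside.
- scissors: Bystander: scissors about 160 mm long, lying flat off the loom's open end; origin at their pivot on the underside.
- drink: Bystander: green drink bottle, 64 mm across, 190 mm high; origin at the centre of its underside.
- mug: Bystander: white mug, 80 mm across, 92 mm high; origin at the centre of its underside.
Things that resemble listed ones, but are neither listed nor needed, are in the scene too. What is shaped like the board but green or red is not meant.

How it is judged:
By the outcome, as a careful person would: the job done as asked, in the order asked, and still so for the second after the job is handed in, with the robot touching nothing.
It also fails if it takes over 51 s, if anything falls off the work surface, if the arm or the gripper's body presses on something with over 40 N, if the wrist force passes 120 N, or if a joint passes its speed limit or range.

## Working session

There is one attempt and no reset: what is moved stays moved. The work goes in short steps, each a Python script; the robot and the scene stay as the last script left them, time stands still between calls to the robot, and variables do not carry over. Pictures are saved under pics/ and viewed, at most 10 in all, crops included, and the job is handed in when it is done.

```bash
ls; mkdir -p pics
cat > h.py <<'E'
import numpy as np, cv2
from bench import arm
def ray(c,u,v):
    d=np.array([(u-c["cx"])/c["fx"],(v-c["cy"])/c["fy"]]); s=d.copy()
    for _ in range(20): s=d/(1+c["k1"]*(s@s))
    T=np.array(c["world_from_camera"]); return T[:3,3],T[:3,:3]@np.array([s[0],s[1],1])
def pix2w(c,u,v,z):
    o,d=ray(c,u,v); return o+d*(z-o[2])/d[2]
def w2pix(c,p):
    T=np.array(c["world_from_camera"]); q=T[:3,:3].T@(np.array(p)-T[:3,3]); s=q[:2]/q[2]; s=s*(1+c["k1"]*(s@s))
    return np.array([c["fx"]*s[0]+c["cx"],c["fy"]*s[1]+c["cy"]])
def shot(name):
    return arm.camera(name)
def save(c,f,box=None,scale=1.5):
    im=c["image"][:,:,::-1]
    if box: u0,v0,u1,v1=box; im=im[v0:v1,u0:u1]
    cv2.imwrite("pics/"+f,cv2.resize(im,None,fx=scale,fy=scale,interpolation=cv2.INTER_CUBIC))
E
python3 - <<'E'
from h import *
import pickle
for n in("top","side"):
    c=shot(n); save(c,n+"0.png"); pickle.dump(c,open(n+".pkl","wb")); print(n,c["fx"],c["k1"],np.round(c["world_from_camera"],3).tolist())
E
```

```text
pics
top 498.5073041011973 -0.04147353132437064 [[-0.012, -0.988, 0.156, 0.322], [-1.0, 0.01, -0.009, -0.01], [0.008, -0.157, -0.988, 1.55], [0.0, 0.0, 0.0, 1.0]]
side 464.6591421835921 -0.19261845971460265 [[0.841, -0.299, 0.452, -0.24], [-0.541, -0.487, 0.686, -1.191], [0.015, -0.821, -0.571, 1.085], [0.0, 0.0, 0.0, 1.0]]
```

View pics/top0.png

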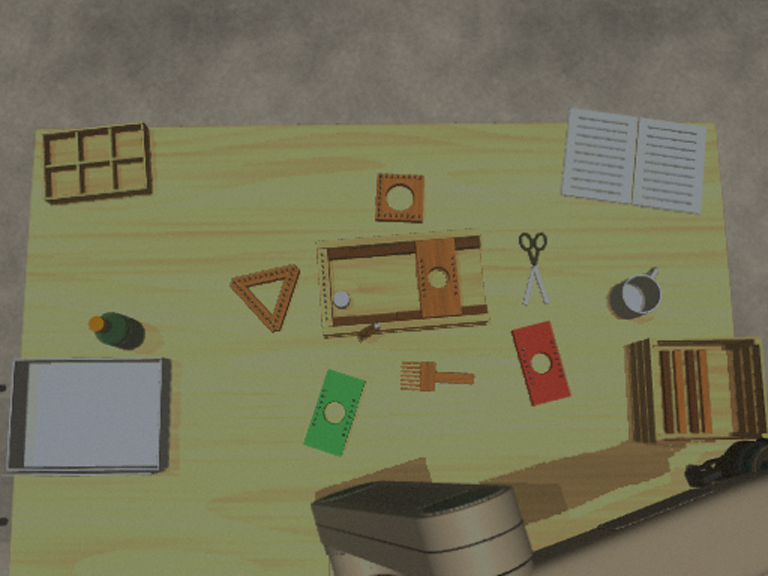

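View pics/side0.png

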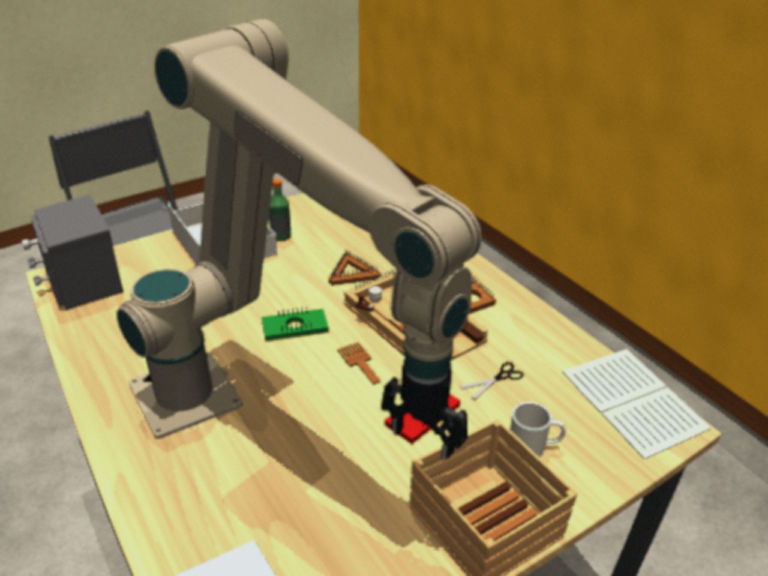

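Top view (1.5x): the loom runs from (320,285), where the fixed bar is, to (488,280), the open end. The tin is at (341,299) and the turn-button at (369,332). Candidates for the board: oak on the rails at (438,278), green at (335,412), red at (541,363), plus the square loom at (400,198). I choose the oak one on the rails and check it in a crop.

Run:
```python
from h import *
import pickle
c=pickle.load(open("top.pkl","rb")); save(c,"crop1.png",(205,145,335,235),6)
```

```text
(no output)
```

View pics/crop1.png

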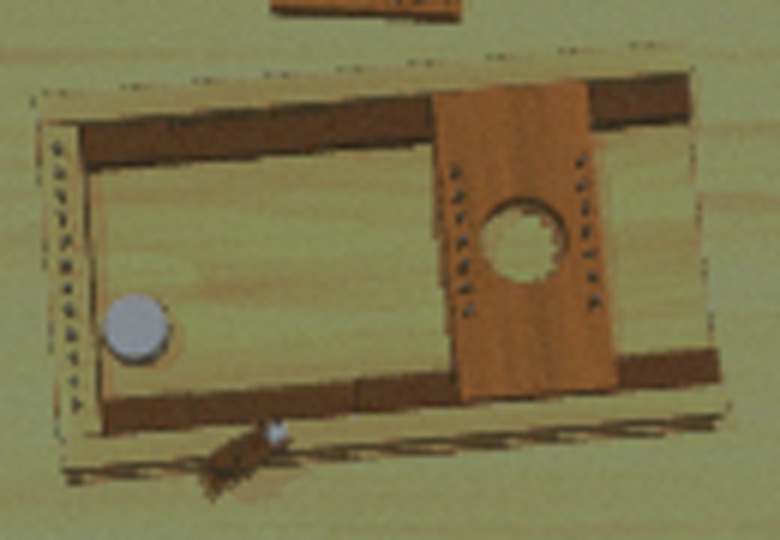

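```bash
cat > fit.py <<'E'
from h import *
import pickle
from scipy.optimize import least_squares
c=pickle.load(open("top.pkl","rb"))
cr=lambda u,v:((u+.5)/6+205-.5,(v+.5)/6+145-.5)
def L2W(q,p): 
    C,S=np.cos(q[2]),np.sin(q[2]); return np.array([q[0]+C*p[0]-S*p[1],q[1]+S*p[0]+C*p[1],p[2]])
def W2L(q,w):
    C,S=np.cos(q[2]),np.sin(q[2]); d=w[:2]-q[:2]; return np.array([C*d[0]+S*d[1],-S*d[0]+C*d[1]])
P=[(690,122,-.17,None,.03),(718,350,-.17,.062,.03),(105,397,None,.062,.03),(450,372,None,.062,.03),(38,95,.17,-.0975,.05),(65,470,.17,.0975,.05),(708,240,-.17,None,.012),(50,280,.17,None,.056),(400,470*0+442,None,.0975,.042),(400,72,None,-.0975,.042)]
P=P[:8]+[P[9]]
def res(q):
    r=[]
    for u,v,x,y,z in P:
        l=W2L(q,pix2w(c,*cr(u,v),z))
        if x is not None:r.append(l[0]-x)
        if y is not None:r.append(l[1]-y)
    return np.array(r)
s=least_squares(res,[.55,.03,1.5],loss="soft_l1",f_scale=.003); q=s.x
if __name__=="__main__":
    print(q,np.round(res(q)*1000,1)); np.save("q.npy",q)
    w=lambda u,v,z:np.round(W2L(q,pix2w(c,*cr(u,v),z))*1000,1)
    print("knob",w(278,432,.078),"bar tip",w(215,480,.054),"board",[w(*a,.048) for a in((433,95),(588,82),(462,402),(618,388))],"tin",w(136,328,.042))
    im=cv2.resize(c["image"][145:235,205:335,::-1],None,fx=6,fy=6,interpolation=cv2.INTER_CUBIC)
    def pl(pts,col):
        a=np.array([(w2pix(c,L2W(q,p))-[204.5,144.5])*6-.5 for p in pts]); cv2.polylines(im,[np.round(a).astype(int)],False,col,1)
    for y in(-.0975,-.0815,.0815,.0975): pl([(-.17,y,.042),(.17,y,.042)],(255,0,0))
    for y in(-.062,.062): pl([(-.17,y,.03),(.17,y,.03)],(0,255,0))
    pl([(.17,-.0975,.056),(.17,.0975,.056)],(0,0,255))
    pl([(.06,.0895,.054),(.06,.0895,.078)],(255,255,0))
    for t in(1.65,2,2.3):
        x,y=.06+.03*np.sin(t),.0895-.03*np.cos(t); pl([(x,y,.054),(x,y,.078)],(255,0,255))
    cv2.imwrite("pics/ov1.png",im)
E
python3 fit.py
```

```text
[ 0.59368308 -0.05150341  1.64389968] [ 3.5  1.6 -0.4 -2.4 -0.5 -0.7  0.9 -0.8  0.1 -2.  -0.6  2.3]
knob [60.7 90.7] bar tip [ 94.2 109.4] board [array([-33.1, -80.2]), array([-113.4,  -80.5]), array([-33.4,  79.7]), array([-113. ,   79.2])] tin [128.5  27.1]
```

View pics/ov1.png

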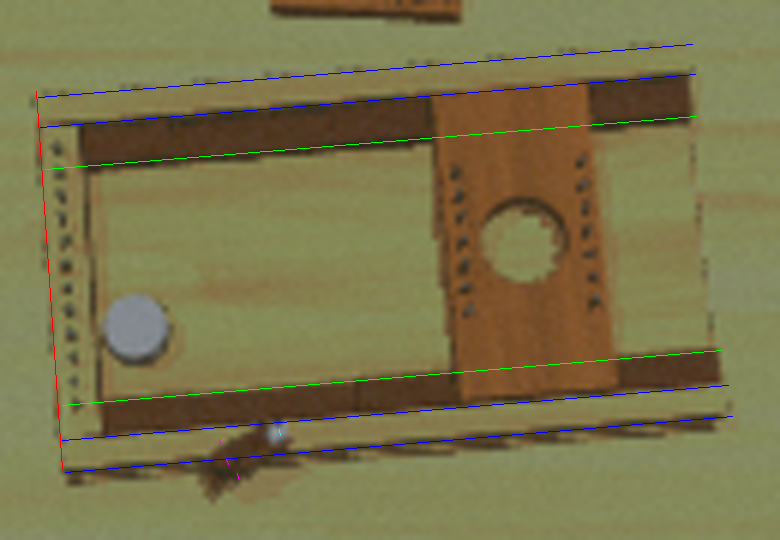

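The oak board at crop (525,240) is on the rails, and the wireframe fits the loom to about 2 mm. The board centre is at loom x = -73 mm. The turn-button's screw is the white spot at (278,432) and its bar points to (215,480), so it stands at about 2.1 rad.

```bash
cat >> h.py <<'E'
from scipy.spatial.transform import Rotation as R
q=np.load("q.npy")
def L(x,y,z):
    C,S=np.cos(q[2]),np.sin(q[2]); return [q[0]+C*x-S*y,q[1]+S*x+C*y,z]
def ori(a,sgn=1):  # tool x along loom angle a (or opposite), pointing down
    a=a+q[2]; x=sgn*np.array([np.cos(a),np.sin(a),0]); z=np.array([0,0,-1.]); return R.from_matrix(np.c_[x,np.cross(z,x),z]).as_quat()
def inL():
    p=np.array(arm.get_ee_pos()); C,S=np.cos(q[2]),np.sin(q[2]); d=p[:2]-q[:2]; return np.round([1000*(C*d[0]+S*d[1]),1000*(-S*d[0]+C*d[1]),1000*p[2]],1)
def kw(th,off=.017):
    v=np.array([-np.cos(th),-np.sin(th)]); r=np.array([np.sin(th),-np.cos(th)])
    p=np.array([.06,.0895])+.03*r-off*v; return p, np.arctan2(v[1],v[0])
E
python3 - <<'E'
from h import *
print(arm.get_t(),arm.get_orientation(),R.from_quat(arm.get_orientation()).as_matrix().round(2).tolist())
for s in(1,-1):
    print(s,np.round(arm.inverse_kinematics(L(-.15,0,.1),ori(0,s)),2))
    for th in(2.3,1.2,-.1):
        p,a=kw(th); j=arm.inverse_kinematics(L(*p,.062),ori(a,s)); print(th,None if j is None else np.round(j,2))
E
```

```text
0.1 [ 9.81454505e-01  1.91692539e-01 -9.15080143e-05 -1.00806598e-03] [[0.93, 0.38, -0.0], [0.38, -0.93, 0.0], [0.0, -0.0, -1.0]]
1 [-0.42  0.39 -0.16  1.02  0.    1.08]
2.3 [-0.12  0.16 -0.57  0.84  0.    2.22]
1.2 [-0.06  0.2  -0.51  0.85  0.   -2.9 ]
-0.1 [-0.09  0.26 -0.44  0.87  0.   -1.63]
-1 [-0.42  0.39 -0.16  1.02  0.   -2.07]
2.3 [-0.12  0.16 -0.57  0.84  0.   -0.92]
1.2 [-0.06  0.2  -0.51  0.85  0.    0.24]
-0.1 [-0.09  0.26 -0.44  0.87  0.    1.51]
```

Run:
```python
from h import *
arm.goto(L(-.150,0,.15),ori(0))
arm.move_gripper(.5)
f0=np.array(arm.get_ft_force())
h=arm.move_straight(L(-.150,0,.016),velocity=.12,force_limit=10); print("down",h,inL(),arm.get_t())
h=arm.move_straight(L(-.124,0,.016),velocity=.05,force_limit=12); print(h,inL(),np.round(arm.get_ft_force()-f0,1))
n=8
for x in np.linspace(-.124,-.01,n)[1:]:
    h=arm.move_straight(L(x,0,.016),velocity=.05,force_limit=12)
    print(h,inL(),np.round(arm.get_ft_force()-f0,1),round(arm.get_t(),2))
    if h: break
save(arm.camera("top"),"t2.png",(205,145,335,235),6)
```

```text
down False [-150.4   -0.9   17. ] 3.7917
False [-123.7   -0.    16. ] [-0.5 -0.2  0.3]
False [-1.071e+02  1.000e-01  1.590e+01] [-0.4 -0.   0.3] 4.93
False [-90.7   0.1  15.9] [-0.2 -0.6  0.3] 5.41
False [-74.5   0.1  15.9] [-0.9 -0.2 -0.8] 5.88
False [-58.2   0.1  16. ] [-0.4 -0.7  0.2] 6.36
False [-41.9   0.1  16. ] [-0.6  0.2  0.6] 6.83
False [-25.5   0.2  16. ] [-0.6 -0.8  0.3] 7.31
False [-9.4  0.1 15.9] [-0.9 -0.6  0.1] 7.78
```

View pics/t2.png

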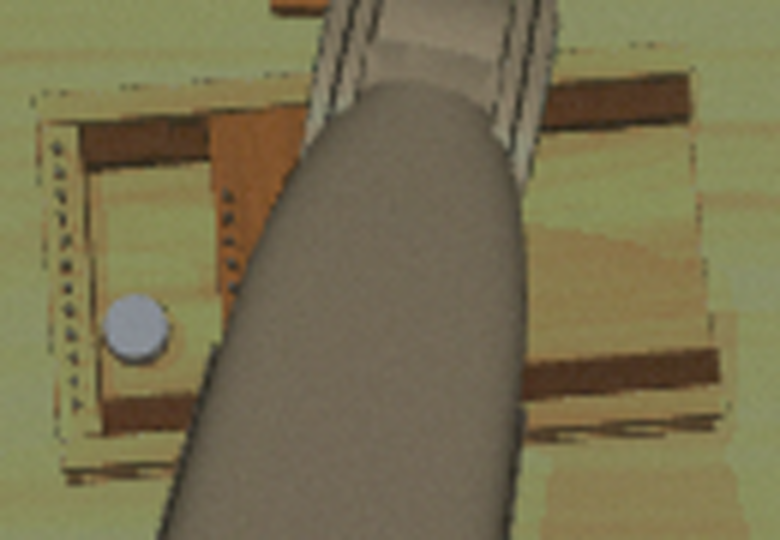

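The board has moved about 113 mm with the finger: its front edge at (210,115) is now at loom x ≈ 81 mm. Next is the last slow stretch into the notch.

Run:
```python
from h import *
f0=np.array(arm.get_ft_force())
for x in (-.003,.003,.007,.010,.0125,.014):
    h=arm.move_straight(L(x,0,.016),velocity=.02,force_limit=8)
    print(h,inL(),np.round(arm.get_ft_force()-f0,1),round(arm.get_t(),2))
    if h: break
arm.move_straight(L(inL()[0]/1000-.02,0,.016),velocity=.1)
p=inL()[0]/1000
arm.move_straight(L(p,0,.17),velocity=.2)
arm.move_gripper(0)
arm.goto(L(-.10,0.22,.25),ori(0))
a,b=arm.camera("top"),arm.camera("side"); save(a,"t3.png",(205,145,335,235),6); save(b,"s3.png",(210,165,340,245),6); print(arm.get_t())
```

```text
False [-2.8  0.  16. ] [ 1.   0.4 -0. ] 8.33
False [ 3.4  0.  16. ] [-0.4  0.8 -0.2] 8.78
False [ 7.3  0.  16. ] [1.8 0.2 0.4] 9.13
False [10.3  0.  16. ] [ 0.5  1.2 -0.5] 9.43
False [12.6 -0.1 16. ] [ 0.2 -0.   0.8] 9.71
False [14.  -0.1 16. ] [ 0.8 -0.8 -0.6] 9.96
12.8
```

View pics/t3.png

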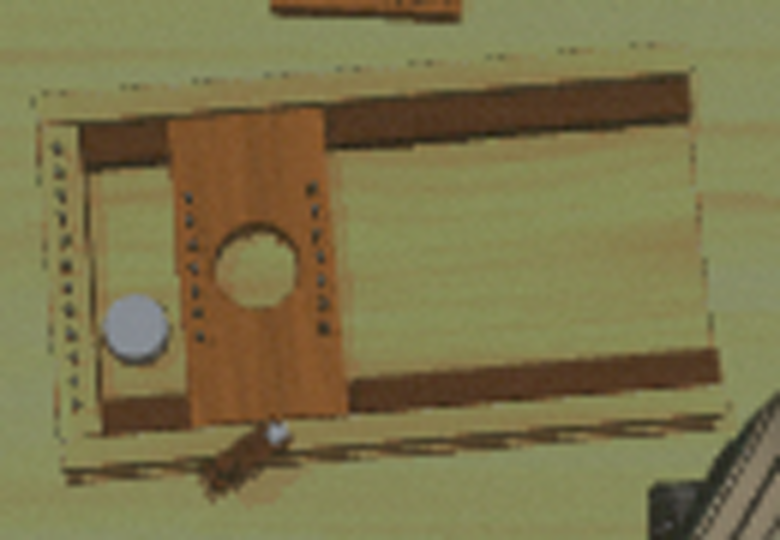

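View pics/s3.png

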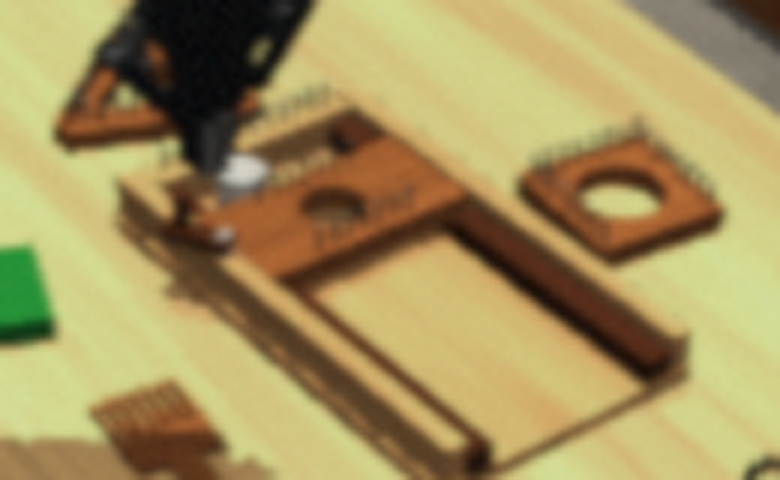

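Top: the board spans (168,120)–(347,415), with its hole at (257,268) beside the screw. Side: the board looks flush with the cheeks. I'll check its height by overlaying seated and unseated outlines.

Run:
```python
from h import *
import pickle
c=pickle.load(open("top.pkl","rb"))
cr=lambda u,v:((u+.5)/6+204.5,(v+.5)/6+144.5)
C,S=np.cos(q[2]),np.sin(q[2])
for z in(.04,.048):
    print(z,[np.round(1000*np.array([C*d[0]+S*d[1],-S*d[0]+C*d[1]]),1).tolist() for u,v in((168,122),(324,108),(192,428),(347,413)) for d in[pix2w(c,*cr(u,v),z)[:2]-q[:2]]])
s=pickle.load(open("side.pkl","rb")); im=cv2.imread("pics/s3.png")
def pl(p,col):
    a=np.array([(w2pix(s,L(*x))-[209.5,164.5])*6-.5 for x in p]); cv2.polylines(im,[np.round(a).astype(int)],False,col,1)
for y,x0 in((-.0815,-.17),(-.0975,-.17),(.0815,-.17)): pl([(x0,y,.042),(.17,y,.042)],(255,0,0))
pl([(-.17,-.062,.03),(.02,-.062,.03)],(0,255,255))
for z,col in((.04,(0,255,0)),(.048,(0,0,255))): pl([(.1015,.08,z),(.0215,.08,z),(.0215,-.08,z),(.1015,-.08,z)],col)
cv2.imwrite("pics/ov3.png",im)
```

```text
0.04 [[104.1, -79.2], [23.2, -79.9], [104.1, 80.5], [24.9, 79.4]]
0.048 [[103.9, -77.3], [23.4, -78.0], [103.8, 81.5], [25.1, 80.4]]
```

View pics/ov3.png

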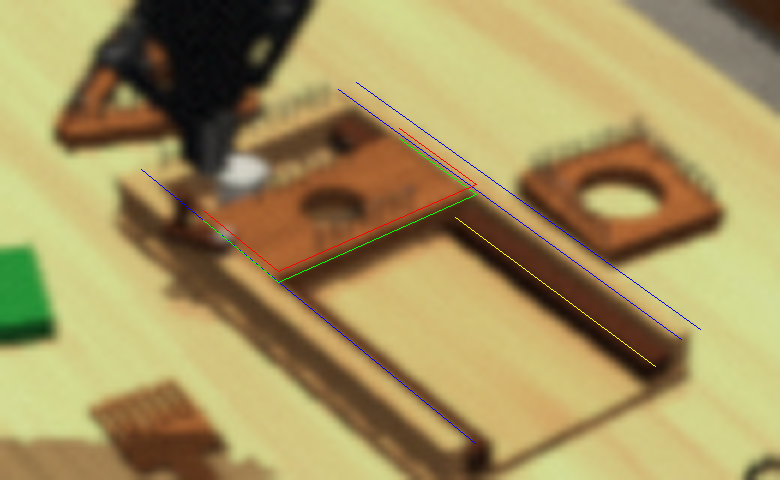

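The seated outline (green, top at 40 mm) matches the board's rear edge and it lies flush with the cheek, so it is seated. Now the turn-button.

Run:
```python
from h import *
p,a=kw(2.12,.034)
arm.goto(L(*p,.14),ori(a,-1))
h=arm.move_straight(L(*p,.062),velocity=.12,force_limit=6); print("down",h,inL(),arm.get_t())
f0=np.array(arm.get_ft_force())
for th in [2.12]+list(np.arange(1.95,-.21,-.18)):
    p,a=kw(th); h=arm.move_straight(L(*p,.062),frame=ori(a,-1),velocity=.05,force_limit=7)
    print(round(th,2),h,inL(),np.round(arm.get_ft_force()-f0,1),round(arm.get_t(),2))
    if h: break
```

```text
down False [ 67.6 133.6  62.5] 15.0833
2.12 False [ 76.9 119.2  62.2] [-1.2 -0.7  0.6] 15.57
1.95 False [ 81.6 116.6  61.9] [-1.4 -0.  -0.9] 15.89
1.77 False [ 86.  112.2  62. ] [-1.6  0.  -0.1] 16.23
1.59 False [ 89.5 107.1  62. ] [-0.8 -0.9  1.2] 16.56
1.41 False [ 92.2 101.5  62. ] [-1.2 -0.5 -0.8] 16.89
1.23 False [93.9 95.5 62. ] [-1.4 -0.3  0.4] 17.23
1.05 False [94.4 89.4 62. ] [-1.1 -1.2 -0.5] 17.56
0.87 False [93.8 83.2 62. ] [-1.6 -1.2  0.2] 17.89
0.69 False [92.1 77.2 62. ] [-0.6  0.4 -0.3] 18.23
0.51 False [89.4 71.7 62. ] [-1.3 -1.1  0.6] 18.56
0.33 False [85.8 66.7 62. ] [-0.5 -0.8  0.6] 18.89
0.15 False [81.3 62.5 62. ] [-0.2 -0.5  0.2] 19.23
-0.03 True [79.5 60.7 61.5] [0.1 3.3 1.2] 19.45
```

Run:
```python
from h import *
x,y,z=inL()/1000
h=arm.move_straight(L(x-.006,y,z),velocity=.02,force_limit=10)
print(h,inL(),np.round(arm.get_ft_force(),1))
x,y,z=inL()/1000
arm.move_straight(L(x+.02,y,z),velocity=.1)
arm.move_straight(L(x+.02,y,.17),velocity=.2)
arm.goto(L(-.10,0.22,.3),ori(0,1))
a,b=arm.camera("top"),arm.camera("side"); print(arm.get_t())
save(a,"t4.png",(205,145,335,235),6); save(b,"s4.png",(210,165,340,245),6)
v=np.vstack([cv2.resize(cv2.imread("pics/"+n),(600,h)) for n,h in(("t4.png",300),("s4.png",300))]); cv2.imwrite("pics/v4.png",v)
```

```text
True [79.6 60.8 61.4] [0.2 3.6 1.9]
21.9583
```

View pics/v4.png

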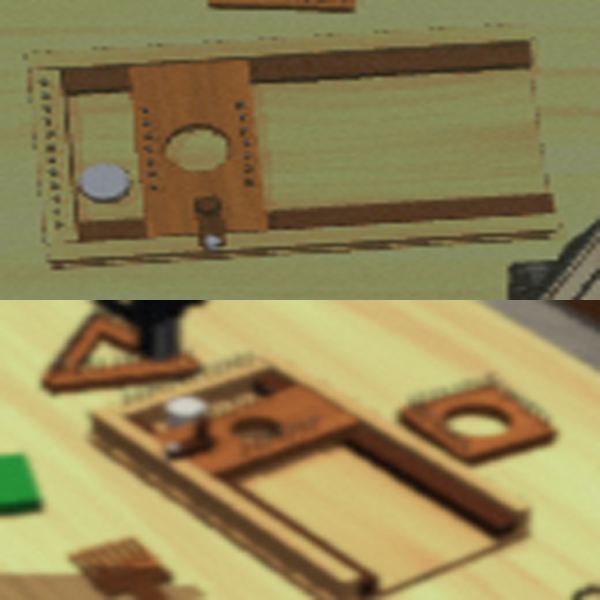

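The turn-button lies straight across the board, from its peg at (207,205) to its screw at (212,242). A 10 N push found it firm at its stop, the board is flat, and the tin and neighbouring things shown haven't moved.

```bash
python3 -c "
from bench import arm
print(arm.sign_off())"
```

```text
the job is handed in; nothing more can be done
None
```

The board sits flat in its notch, the turn-button is locked across it at its stop, and the job was handed in at about 22 s on the robot's clock; the sign-off returned no verdict.

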